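# Scrap the uncovered module housing down the reject chute

### The arm

A 7-joint arm with a two-finger parallel gripper is mounted at the origin on a cart in front of the work surface, level with it; the furniture and walls round the work are solid. World frame = base frame: x ahead of the robot, y to its left, z up, the work surface at z = 0. Lengths are in m, angles in rad, forces in N, time in s.
With the tool pointing down it reaches from about 0.4 to 0.85 m from the base axis. Payload 10.4 kg.
Tool frame: the origin (TCP) lies at the very end of the fingers, on their centre line; the grasp point (between the pads) lies 19 mm behind it; z points along the fingers, y is the line along which they close (so a half turn about z gives the same grasp; the last joint's range is limited). The gripper opens to 85 mm and grips with 20 to 120 N. Pads are 22 mm wide; open, the fingers measure 114 mm over their backs; the gripper's body (76 mm by 85 mm) begins 54 mm behind the grasp point. The pads swing forward as they close: fully open they stand 13 mm farther back than shut.
Start: joints at [-1.13, 0.332, -0.065, 1.46, 0.022, 1.35, -0.088], TCP at [0.28, 0.559, 0.231] pointing down, gripper open.
Joint ranges: [-2.6, 2.6], [-0.5, 2.12], [-1.47, 1.34], [0.16, 2.42], [-1.27, 4.41], [0.06, 2.06], [-2.6, 2.6]. Speed limits (rad/s): [2.22, 2.22, 2.79, 2.79, 3.14, 3.14, 3.14].

### API

Orientations are given as a unit quaternion [x, y, z, w].
In Python, from workcell import manip, optics gives the robot as it stands.
- The arm moves only by the tool jog_arm, never from a script. Its arguments are lists of equal length, an entry for each row: "dr": the turn, a rotation vector about the tool's x, y, z normalised to -1 to 1, where 1 is 4 degrees, a list of three; "translation": the shift along the tool's x, y, z normalised to -1 to 1, where 1 is 0.025 m, a list of three; "jaw": the opening, from 0 (shut) to 1 (fully open). A call has 1 to 10 rows; each row shifts and turns the commanded pose from where the row before left it, along the tool's axes as they then stand; what a row does not reach is not made up. A row lasts 1/10 s, in which the tool goes at most 50 mm and 8.59 degrees, less where a joint would pass 70% of its speed; a pose out of reach is approached as far as the arm can. A call with a number of a shift or a turn outside -1 to 1 is refused whole. A call with a gripper value outside its range is refused whole. The fingers move at their own pace and stop on an object; "squeeze" is the grip in N (left out, the last holds). Time passes only in rows, so rows that do not move let the fingers close. It gives the time, the measured TCP pose, the force, the opening and the grip force at its end, in the units of the state.
- manip.get_obs(): the state, without advancing time (a new reading comes with each control period).
- optics.camera(name): name is "scene" or "top" or "wrist"; returns a dict with "color" (420x560x3 uint8, red, green, blue), "mtx" (3x3 intrinsics, pixels), "R" (3x3) and "t" (3): a world point X has camera coordinates R X + t. Camera axes: x right, y down, z forward; pixel columns grow to the right and rows downward; lengths in m; the calibration is good to about 2 mm. A picture is of the moment at which its call begins. There is no depth.
- manip.hand_in(): hands the job in; it is judged then, once.
The state is a dict: "clock": time; "joint_pos": joint angles; "joint_velocities": joint speeds; "tau": joint torques, N m; "position": TCP position; "ee_rot": TCP orientation; "ft_force": force on the tool from outside, world axes, zero at the start; "torque": the same for the moment, N m; "grip_width": opening from 0.0 (shut) to 1.0 (fully open); "grasp_force": force on a finger pad.
Only numpy, scipy, OpenCV 4.12 (cv2) and the standard library are available. Lean on these libraries where they do the work, as an engineer would, in place of code of your own. Each camera call takes 0.05 s, during which the arm holds its last target. There are 200 camera calls.

### The job

One of the two aluminium module housings parked on the shelf of the reject chute has lost its cover and is scrap. Move the uncovered housing along the shelf, set it down lengthwise, centred and square in front of the hooded mouth and let go of it, then push it from behind, in under the hood and through the flap, until it goes over the shelf's inner edge and drops down the chute into the tray, with the flap hanging shut again. Leave the covered housing where it is.

Things in the scene. Friction and masses are not known exactly. Their poses are not given: they have to be found in the camera images.
- open_housing: The scrap part: open-topped aluminium box, 100 mm long (own x), 40 wide (own y), 24 high, walls 5 mm; no cover, so one sees a small white circuit in its cavity; 0.10 to 0.21 kg. Both ends are alike, either may go first. Origin in the middle of its underside, z up. It starts on the shelf left of the mouth, beside the covered one, in either order.
- covered_housing: The good part, to be left where it is: the same aluminium box closed by a flat steel cover with six dark screw heads, 100 x 40 mm, 28 mm high. Origin in the middle of its underside, x along its length, z up.
- reject_station: The chute station, fixed to the bench. Origin on the bench straight below mouth, axes parallel to it. Its white shelf (top 170 mm above the bench, 6 mm thick) reaches from x = -178 to +10 mm and y = -78 to +215 mm; left of the hood (y over 72 mm) it has a 26 mm upstand. Catch tray: flat grey metal, rim 26 mm high, x = 143 to 353, y = -238 to +98 mm.
- mouth (a point): Middle of the mouth's sill, on the shelf top. x points into the mouth, the way to push; y to the left, z up. The mouth is 76 mm wide and 78 high, in a white front 144 mm wide. Inside, the shelf ends at x = +10 mm; 28 mm below that edge a 76 mm wide slide starts down at 36 degrees. A housing tips over by itself when its middle passes the edge (rear end at x = -40 mm).
- hood_lip (a point): Middle of the lower edge of the hood roof's front lip: 46 mm out in front of the mouth, 115 mm above the shelf; the lip is 148 mm wide (own y) and the roof behind it covers the mouth. An upright gripper cannot follow the housing in beneath it; fingers leaning back 30 to 45 degrees from upright can. Axes as mouth.
- microscope: Bystander to keep clear of: stereo microscope, never moves. Origin on the bench near its column. Head and eyepieces stand 280 to 600 mm ahead of the robot's base (world x), 190 to 380 mm to its left (y), up to 370 mm high; behind them a column at x = 710, y = 230 mm, 650 mm high, with clamps at 230 to 330 mm height. The robot starts on its far side and must pass over or round it.
- smock_tip (a point): Bystander to keep clear of: the upper tip nearest the work of a white garment that hangs over a chair back at the right and over the bench edge; never moves. It fills world y = -310 to -170 mm from the robot's side out to x = 475 mm, up to 250 mm above the bench.
- flap (a joint): Clear plastic flap, 72 mm wide, 70 high, with a steel bottom strip, hanging in the mouth from a rod 78 mm above the shelf down to 7 mm above it. 0 rad hanging shut; grows to 1.45 as its lower edge is pushed inwards. Light (35 g, no spring); it falls shut by itself.

How it is judged:
On the way, in this order (a step that is already met when the one before it is completed fails the run):
1. the uncovered housing stands on the shelf lengthwise in front of the mouth, let go of (y of open_housing in the frame of mouth between -0.015 and 0.015 m and x of open_housing in the frame of mouth between -0.2 and -0.02 m and z of open_housing in the frame of mouth between -0.01 and 0.01 m and angle between open_housing's own z axis and vertical below 0.1 rad and angle between the x axis of open_housing and the x axis of mouth, either way round below 0.2 rad and contact force between open_housing and the fingers below 0.3 N), for 0.2 s.
2. it has been pushed in through the flap (y of open_housing in the frame of mouth between -0.03 and 0.03 m and x of open_housing in the frame of mouth above -0.03 m and value of joint flap above 0.3 rad), for 0.05 s.
At the end, for the whole second after the job is handed in: The uncovered housing lies at rest in the tray at the foot of the slide (its middle within the tray's outline, its underside less than 45 mm above the bench), the flap hangs shut (under 0.12 rad) and the covered housing is within 20 mm of where it stood (x of open_housing in the frame of reject_station between 0.143 and 0.353 m and y of open_housing in the frame of reject_station between -0.238 and 0.098 m and z of open_housing in the frame of reject_station below 0.045 m and linear speed of open_housing below 0.02 m/s and value of joint flap below 0.12 rad and distance of covered_housing from where it was at the start of the episode below 0.02 m); the robot touches nothing.
It fails at once if the uncovered housing falls off the shelf in front of or beside the mouth (z of open_housing in the frame of mouth below -0.05 m and (x of open_housing in the frame of mouth below -0.02 m or y of open_housing in the frame of mouth above 0.18 m or y of open_housing in the frame of mouth below -0.18 m)).
It fails at once if the covered housing is shifted more than 20 mm (distance of covered_housing from where it was at the start of the episode above 0.02 m).
It also fails if it takes over 64 s, if anything falls off the work surface, if the arm or the gripper's body presses on something with over 40 N, if the wrist force passes 120 N, or if a joint passes its speed limit or range.

## Working session

There is one attempt and no reset: what is moved stays moved. The work goes in short steps, Python scripts to look and compute and a tool call to move; the robot and the scene stay as the last step left them, time stands still between calls to the robot, and variables do not carry over. Pictures are saved under pics/ and viewed, at most 10 in all, crops included, and the job is handed in when it is done.

Besides the shell and the picture viewer there is one more tool, called after "Emit:" as name(argument=value, ...) on one line, values as JSON. jog_arm: Moves the arm, as the interface text tells. Scaled input: -1 to 1 covers 0.025 m each way for a shift and 4 degrees each way for a turn. Its arguments: {"type":"object","properties":{"dr":{"type":"array","items":{"type":"array","items":{"type":"number"}}},"translation":{"type":"array","items":{"type":"array","items":{"type":"number"}}},"jaw":{"type":"array","items":{"type":"number"}},"squeeze":{"type":"number"}},"required":["dr","translation","jaw"]}

```bash
mkdir -p pics; ls; cat > h.py <<'E'
import numpy as np,cv2
from workcell import manip,optics
def shot(n,f):
    c=optics.camera(n); cv2.imwrite('pics/'+f,c['color'][:,:,::-1]); np.savez('pics/'+f[:-4],**c); return c
def load(f): return dict(np.load('pics/'+f+'.npz'))
def ray(c,p):
    d=c['R'].T@np.linalg.inv(c['mtx'])@np.array([p[0],p[1],1.]); return -c['R'].T@c['t'],d
def plane(c,p,z):
    o,d=ray(c,p); return o+d*(z-o[2])/d[2]
def tri(cs,ps):
    A=np.zeros((3,3));b=np.zeros(3);L=[]
    for c,p in zip(cs,ps):
        o,d=ray(c,p);d/=np.linalg.norm(d);P=np.eye(3)-np.outer(d,d);A+=P;b+=P@o;L.append((P,o))
    x=np.linalg.solve(A,b); return x,[np.linalg.norm(P@(x-o)) for P,o in L]
def proj(c,X):
    v=c['mtx']@(c['R']@np.array(X)+c['t']); return v[:2]/v[2]
E
python3 - <<'E'
from h import *
s=shot('scene','s0.png');t=shot('top','t0.png')
cv2.imwrite('pics/both0.png',cv2.resize(np.vstack([s['color'],t['color']])[:,:,::-1],None,fx=.7,fy=.7))
for c in(s,t):print(-c['R'].T@c['t'],c['R'][2],c['mtx'][0,0])
print(manip.get_obs())
E
```

```text
pics
[ 0.49092359 -0.77884009  0.83008905] [ 0.122908    0.76040107 -0.63771768] 517.5452947891068
[0.40479724 0.01553362 1.38417379] [ 0.17299329  0.0036616  -0.9849162 ] 493.556812337395
{'clock': 0.1, 'joint_pos': array([-1.12960991,  0.33278817, -0.06469518,  1.46078041,  0.02160513,
        1.34990868, -0.08849278]), 'joint_velocities': array([-0.00169067,  0.00023256,  0.00197672, -0.00120827, -0.00062547,
       -0.00086802, -0.00026893]), 'tau': array([ 1.20819241e-03, -6.26747060e+01,  4.88166546e-02, -3.92425597e+01,
        1.62011833e-02,  7.16294002e-03,  4.73714226e-05]), 'position': array([0.27945536, 0.55870375, 0.23064502]), 'ee_rot': array([ 2.29810019e-01,  9.73235327e-01, -5.84632192e-04, -1.08122864e-04]), 'ft_force': array([ 0.61031824, -0.86850399, -0.34166511]), 'torque': array([-0.02244952, -0.03298092, -0.00180705]), 'grasp_force': 0.0, 'grip_width': 0.9997804917641271}
```

View pics/t0.png

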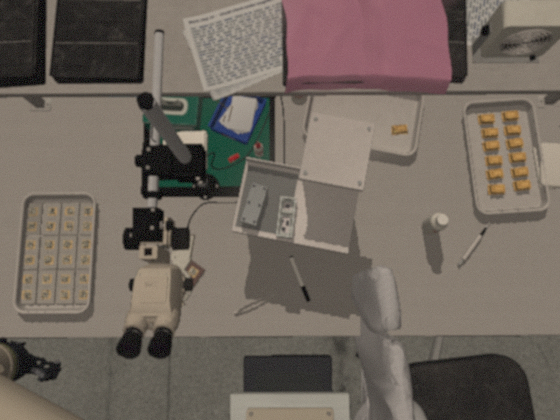

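View pics/s0.png

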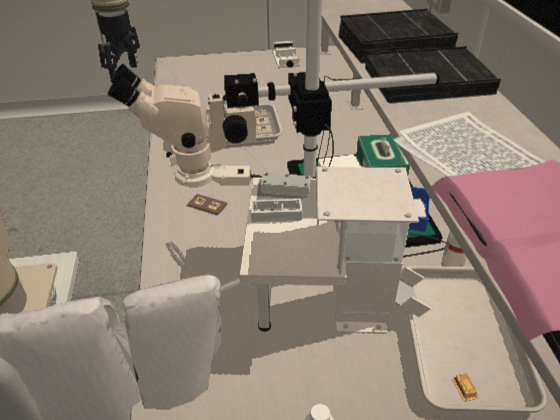

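The top view shows the shelf with corners at about (247,160), (234,232) and (350,250). The covered housing is at (256,205), the open one at (287,216), and the hood roof spans (305,115) to (362,188). Next I'll zoom in on both views to get exact points.

```bash
python3 - <<'E'
from h import *
s=load('s0')['color'];t=load('t0')['color']
a=cv2.resize(t[105:255,225:380],None,fx=3.8,fy=3.8,interpolation=cv2.INTER_CUBIC)[:, :400*2]
b=cv2.resize(s[150:290,235:425],None,fx=3.8,fy=3.8,interpolation=cv2.INTER_CUBIC)
print(a.shape,b.shape)
cv2.imwrite('pics/ca.png',a[:,:,::-1]);cv2.imwrite('pics/cb.png',b[:,:,::-1])
E
```

```text
(570, 589, 3) (532, 722, 3)
```

View pics/ca.png

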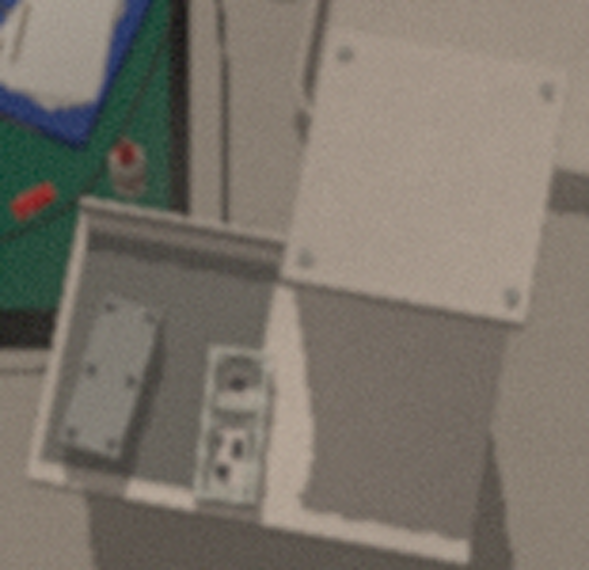

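View pics/cb.png

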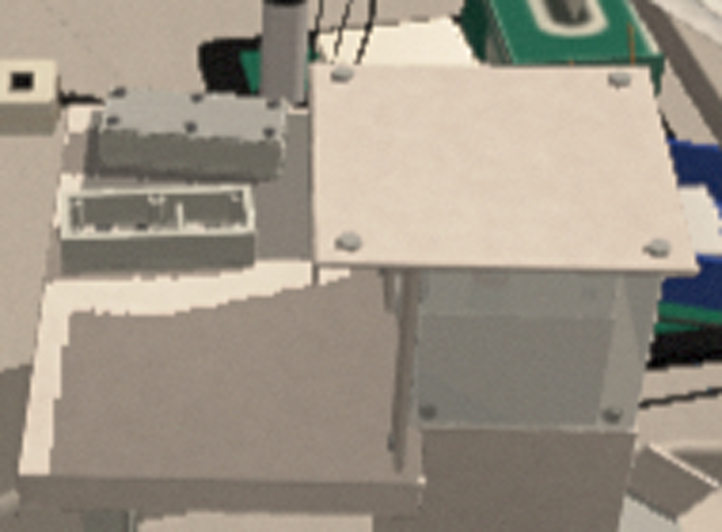

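Both crops are clear. In the top crop the roof screws are at (345,54), (548,92), (305,260) and (513,298), and the shelf's front-right corner is at (470,562). The open housing spans (211,346), (272,352), (258,506) and (195,500). In the scene crop the screws are at (342,75), (620,80), (348,241) and (658,248), the shelf corner is at (22,478), and the housing's top rim spans (62,192), (250,186), (255,236) and (62,236).

```bash
cat > m.py <<'E'
from h import *
t=load('t0');s=load('s0')
ft=lambda u,v:((u+.5)/3.8-.5+225,(v+.5)/3.8-.5+105)
fs=lambda u,v:((u+.5)/3.8-.5+235,(v+.5)/3.8-.5+150)
P={'scFL':((305,260),(342,75)),'scFR':((513,298),(348,241)),'scBL':((345,54),(620,80)),'scBR':((548,92),(658,248)),
'lipL':((284,279),(312,65)),'lipR':((522,324),(316,265)),'shelfFR':((470,562),(22,478)),
'oFL':((195,500),(62,190)),'oFR':((258,506),(62,236)),'oBR':((272,352),(255,236)),'oBL':((211,346),(250,186)),
'cFL':((65,443),(103,123)),'cscFL':((72,443),(113,120)),'cscFR':((112,452),(113+0,120)),'cscBR':((153,316),(270,132)),'cscBL':((115,304),(275,103)),'cMR':((131,382),(190,127)),'cML':((91,369),(197,98))}
for k,(a,b) in P.items():
    x,e=tri((t,s),(ft(*a),fs(*b)));print(k,x.round(4),np.round(e,4))
E
python3 m.py
```

```text
scFL [ 0.6812 -0.0355  0.2984] [0.0014 0.0014]
scFR [ 0.6563 -0.1582  0.3004] [0.001 0.001]
scBL [ 0.8094 -0.0616  0.2982] [0.0009 0.0009]
scBR [ 0.784  -0.1837  0.2994] [0.0009 0.0009]
lipL [ 0.6698 -0.0229  0.297 ] [0.0011 0.0011]
lipR [ 0.6417 -0.164   0.2942] [0.0008 0.0008]
shelfFR [ 0.5116 -0.1455  0.1689] [0.0009 0.0009]
oFL [0.5507 0.0321 0.1947] [0.0018 0.0018]
oFR [ 0.5463 -0.008   0.1967] [0.0017 0.0017]
oBR [ 0.6457 -0.0182  0.1914] [0.0001 0.0001]
oBL [0.6501 0.0213 0.1927] [0.0005 0.0005]
cFL [0.5869 0.117  0.1735] [0.0025 0.0025]
cscFL [0.5892 0.1122 0.178 ] [0.0004 0.0004]
cscFR [0.5832 0.085  0.1974] [0.0034 0.0034]
cscBR [0.6685 0.0588 0.1985] [0.0001 0.0001]
cscBL [0.6762 0.0833 0.1995] [0.0001 0.0001]
cMR [0.6263 0.073  0.1967] [0.0009 0.0009]
cML [0.6347 0.0988 0.1969] [0.0006 0.0006]
```

Measurements agree with the text: shelf corner at 169 mm, roof about 298 mm, housing top 194 mm. The mouth is at about (0.701,-0.1035) with yaw -11.4°. The open housing's centre is at (0.598,0.007) with yaw -6°, and the covered one's is at (0.63,0.086). First I'll lift and turn the tool.

Emit:
jog_arm(dr=[[0,0,-1],[0,0,-1],[0,0,-1],[0,0,-1],[0,0,-1],[0,0,-0.15],[0,0,0],[0,0,0],[0,0,0]], translation=[[0,0,-1],[0,0,-1],[0,0,-1],[0,0,-1],[0,0,-1],[0,0,-1],[0,0,-1],[0,0,-1],[0,0,-1]], jaw=[0.72,0.72,0.72,0.72,0.72,0.72,0.72,0.72,0.72])

```text
clock: 1.0
position: [0.2795, 0.5588, 0.4569]
ee_rot: [0.052, 0.999, -0.0, -0.0]
ft_force: [0.0, -0.8, 0.4]
grip_width: 0.717
grasp_force: 0.0
```

```bash
cat >> h.py <<'E'
from scipy.spatial.transform import Rotation as Ro
MO=np.array([.7012,-.1035,.17]);YM=np.radians(-11.4)
RM=Ro.from_euler('z',YM).as_matrix()
def toM(p): return RM.T@(np.array(p)-MO)
def toW(p): return RM@np.array(p)+MO
def plan(*W):
    o=manip.get_obs();R=Ro.from_quat(o['ee_rot']).as_matrix();p=o['position']
    print('t',o['clock'],'p',p.round(4),'M',toM(p).round(4),'w',round(o['grip_width'],3),'f',o['ft_force'].round(1),'g',round(o['grasp_force'],1));print('R',R.round(3).tolist(),'q',o['joint_pos'].round(2))
    for w in W:
        d=R.T@(np.array(w)-p)/.025;n=int(np.ceil(abs(d).max()));n=max(n,1)
        print('rows',n,'each',(d/n).round(3),'total',d.round(3));p=np.array(w)
E
python3 -c "
from h import *
plan((.55,.02,.456),(.598,.007,.26))"
```

```text
t 1.0 p [0.2795 0.5588 0.4569] M [-0.5443  0.5659  0.2869] w 0.717 f [ 0.  -0.8  0.4] g 0.0
R [[-0.995, 0.104, -0.0], [0.104, 0.995, -0.001], [0.0, -0.001, -1.0]] q [-1.12  0.34 -0.09  0.99  0.03  1.82  0.27]
rows 21 each [-0.619 -0.967  0.002] total [-13.003 -20.31    0.047]
rows 8 each [-0.246 -0.039  0.98 ] total [-1.965 -0.312  7.84 ]
```

Emit:
jog_arm(dr=[[0,0,0],[0,0,0],[0,0,0],[0,0,0],[0,0,0],[0,0,0],[0,0,0],[0,0,0],[0,0,0],[0,0,0]], translation=[[-0.62,-0.97,0],[-0.62,-0.97,0],[-0.62,-0.97,0],[-0.62,-0.97,0],[-0.62,-0.97,0],[-0.62,-0.97,0],[-0.62,-0.97,0],[-0.62,-0.97,0],[-0.62,-0.97,0],[-0.62,-0.97,0]], jaw=[0.72,0.72,0.72,0.72,0.72,0.72,0.72,0.72,0.72,0.72])

```text
clock: 2.0
position: [0.4088, 0.3005, 0.456]
ee_rot: [0.052, 0.999, -0.0, -0.0]
ft_force: [1.2, 0.6, -0.7]
grip_width: 0.72
grasp_force: 0.0
```

Emit:
jog_arm(dr=[[0,0,0],[0,0,0],[0,0,0],[0,0,0],[0,0,0],[0,0,0],[0,0,0],[0,0,0],[0,0,0],[0,0,0]], translation=[[-0.62,-0.97,0],[-0.62,-0.97,0],[-0.62,-0.97,0],[-0.62,-0.97,0],[-0.62,-0.97,0],[-0.62,-0.97,0],[-0.62,-0.97,0],[-0.62,-0.97,0],[-0.62,-0.97,0],[-0.62,-0.97,0]], jaw=[0.72,0.72,0.72,0.72,0.72,0.72,0.72,0.72,0.72,0.72])

```text
clock: 3.0
position: [0.5377, 0.0433, 0.456]
ee_rot: [0.052, 0.999, -0.0, -0.0]
ft_force: [0.5, -1.0, -0.1]
grip_width: 0.723
grasp_force: 0.0
```

Emit:
jog_arm(dr=[[0,0,0],[0,0,0],[0,0,0],[0,0,0],[0,0,0],[0,0,0],[0,0,0]], translation=[[-0.62,-0.97,0],[-0.4,-0.05,0.8],[-0.4,-0.05,0.9],[-0.4,-0.05,0.9],[-0.4,-0.05,0.9],[-0.4,-0.05,0.5],[0,0,0]], jaw=[0.72,0.72,0.72,0.72,0.72,0.72,0.72])

```text
clock: 3.7
position: [0.5994, 0.007, 0.3541]
ee_rot: [0.052, 0.999, -0.001, -0.002]
ft_force: [0.3, 0.6, 0.2]
grip_width: 0.723
grasp_force: 0.0
```

```bash
python3 -c "
from h import *
plan((.598,.007,.26))
shot('wrist','w1.png')
c=load('w1');print([proj(c,x).round() for x in ((.5485,.012,.194),(.6479,.0016,.194),(.6,.007,.17))])"
```

```text
t 3.7 p [0.5994 0.007  0.3541] M [-0.1216  0.0882  0.1841] w 0.723 f [0.3 0.6 0.2] g 0.0
R [[-0.995, 0.104, -0.004], [0.104, 0.995, -0.001], [0.004, -0.001, -1.0]] q [-0.39  0.25  0.39  1.34 -0.09  1.58  1.45]
rows 4 each [ 0.011 -0.     0.941] total [ 4.300e-02 -1.000e-03  3.763e+00]
[array([283., 136.]), array([283., 242.]), array([283., 188.])]
```

View pics/w1.png

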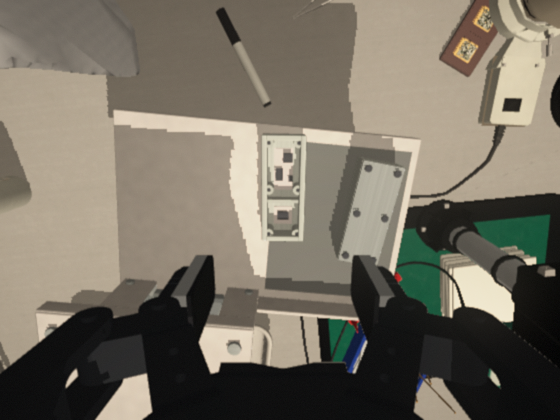

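The wrist view shows the housing rim's corners at (264,135), (305,137), (303,241) and (262,241), which matches the predicted midpoints (283,136) and (283,242). The tool is square to it and the covered housing clears the fingers, so I'll descend and grip.

Emit:
jog_arm(dr=[[0,0,0],[0,0,0],[0,0,0],[0,0,0],[0,0,0],[0,0,0],[0,0,0],[0,0,0],[0,0,0]], translation=[[0,0,1],[0,0,1],[0,0,1],[0,0,1],[0,0,1],[0,0,1],[0,0,0.8],[0,0,0.4],[0,0,0]], jaw=[0.72,0.72,0.72,0.72,0.72,0.72,0.72,0.72,0.72])

```text
clock: 4.65
position: [0.5992, 0.0075, 0.1762]
ee_rot: [0.052, 0.999, 0.0, -0.0]
ft_force: [0.3, -0.0, 0.8]
grip_width: 0.721
grasp_force: 0.0
```

Emit:
jog_arm(dr=[[0,0,0],[0,0,0],[0,0,0],[0,0,0],[0,0,0],[0,0,0]], translation=[[0,0,0],[0,0,0],[0,0,0],[0,0,0],[0,0,0],[0,0,0]], jaw=[0.4,0.3,0.3,0.3,0.3,0.3], squeeze=40)

```text
clock: 5.25
position: [0.6003, 0.0073, 0.1782]
ee_rot: [0.052, 0.999, 0.0, 0.001]
ft_force: [-1.4, 0.1, 6.9]
grip_width: 0.457
grasp_force: 42.1
```

```bash
python3 -c "
from h import *
plan(toW((-.122,0,.03)))"
```

```text
t 5.25 p [0.6003 0.0073 0.1782] M [-0.1208  0.0886  0.0082] w 0.457 f [-1.4  0.1  6.9] g 42.1
R [[-0.995, 0.104, 0.003], [0.104, 0.995, 0.001], [-0.003, 0.001, -1.0]] q [-0.38  0.32  0.36  1.62 -0.12  1.22  1.47]
rows 4 each [ 0.096 -0.881 -0.22 ] total [ 0.382 -3.524 -0.878]
```

Emit:
jog_arm(dr=[[0,0,0],[0,0,0.7],[0,0,0.65],[0,0,0],[0,0,0],[0,0,0],[0,0,0],[0,0,0],[0,0,0]], translation=[[0,0,-0.6],[0,0,-0.6],[0,0,0],[0,0,0],[0,-0.8,0],[0,-1,0],[0,-1,0],[0,-0.75,0],[0,0,0]], jaw=[0.3,0.3,0.3,0.3,0.3,0.3,0.3,0.3,0.3])

```text
clock: 6.15
position: [0.5811, -0.0833, 0.2068]
ee_rot: [0.101, 0.995, -0.001, -0.0]
ft_force: [-0.5, -0.8, -1.2]
grip_width: 0.452
grasp_force: 41.2
```

```bash
python3 -c "
from h import *
plan(toW((-.121,0,.03)),toW((-.121,0,.008)))
c=shot('wrist','w2.png')
t=shot('top','t2.png');s=shot('scene','s2.png')
b=cv2.resize(s['color'][130:300,225:425],None,fx=2,fy=2,interpolation=cv2.INTER_CUBIC)
out=np.zeros((420,560+400,3),np.uint8);out[:,:560]=c['color'];out[:340,560:]=b
cv2.imwrite('pics/m2.png',cv2.resize(out,None,fx=.83,fy=.83)[:,:,::-1])"
```

```text
t 6.15 p [ 0.5811 -0.0833  0.2068] M [-0.1217 -0.0039  0.0368] w 0.452 f [-0.5 -0.8 -1.2] g 41.2
R [[-0.98, 0.2, -0.0], [0.2, 0.98, -0.001], [-0.0, -0.001, -1.0]] q [-0.29  0.27  0.43  1.62 -0.12  1.27  1.53]
rows 1 each [-0.029  0.158  0.27 ] total [-0.029  0.158  0.27 ]
rows 1 each [0.    0.001 0.88 ] total [0.    0.001 0.88 ]
```

View pics/m2.png

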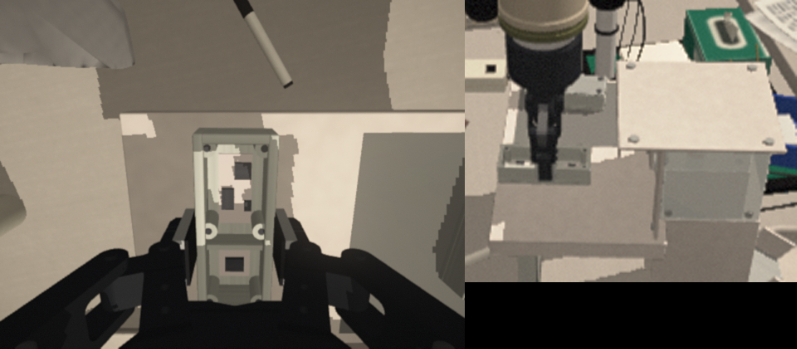

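The housing is held level and square, with no slip seen, and its tail is close to the shelf's outer edge. I'll shift it slightly forward and left, set it down and release it.

Emit:
jog_arm(dr=[[0,0,0],[0,0,0],[0,0,0],[0,0,0],[0,0,0],[0,0,0],[0,0,0],[0,0,0]], translation=[[-0.3,0.16,0],[0,0,0.4],[0,0,0.4],[0,0,0.35],[0,0,0],[0,0,0],[0,0,0],[0,0,0]], jaw=[0.3,0.3,0.3,0.3,0.3,0.3,0.3,0.3])

```text
clock: 7.1
position: [0.5899, -0.0773, 0.1772]
ee_rot: [0.099, 0.995, -0.0, -0.0]
ft_force: [0.4, 0.1, 0.1]
grip_width: 0.461
grasp_force: 43.0
```

Emit:
jog_arm(dr=[[0,0,0],[0,0,0],[0,0,0],[0,0,0],[0,0,0],[0,0,0],[0,0,0],[0,0,0],[0,0,0],[0,0,0]], translation=[[0,0,0],[0,0,0],[0,0,0],[0,0,0],[0,0,-0.6],[0,0,-1],[0,0,-1],[0,0,-1],[0,0,-1],[0,0,0]], jaw=[0.6,0.75,0.75,0.75,0.75,0.75,0.75,0.75,0.75,0.75])

```text
clock: 8.1
position: [0.5914, -0.0778, 0.2975]
ee_rot: [0.099, 0.995, 0.0, 0.003]
ft_force: [-0.4, 0.4, 0.3]
grip_width: 0.754
grasp_force: 0.0
```

```bash
python3 -c "
from h import *
plan(toW((-.23,0,.15)))
c=shot('wrist','w3.png')
t=shot('top','t3.png')
out=np.hstack([c['color'],cv2.resize(t['color'][105:255,225:380],(434,420),interpolation=cv2.INTER_CUBIC)])
cv2.imwrite('pics/m3.png',cv2.resize(out,None,fx=.8,fy=.8)[:,:,::-1])"
```

```text
t 8.1 p [ 0.5914 -0.0778  0.2975] M [-0.1127  0.0035  0.1275] w 0.754 f [-0.4  0.4  0.3] g 0.0
R [[-0.98, 0.197, 0.007], [0.197, 0.98, 0.0], [-0.006, 0.001, -1.0]] q [-0.3   0.24  0.44  1.46 -0.1   1.45  1.51]
rows 5 each [ 0.937 -0.028 -0.186] total [ 4.686 -0.138 -0.931]
```

View pics/m3.png

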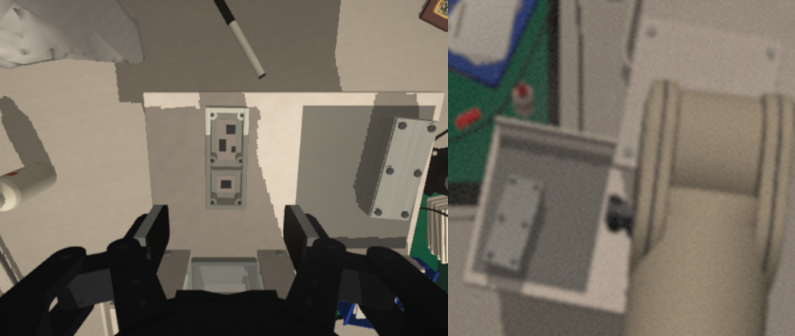

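The wrist view shows the housing standing free, with corners in the mosaic at (207,107), (249,107), (244,208) and (205,208). The mouth is straight ahead at about (190 to 260, 257), and the covered housing hasn't moved.

```bash
python3 -c "
from h import *
c=load('w3')
P=[toM(plane(c,(u/.8,v/.8),.194)) for u,v in((207,107),(249,107),(244,208),(205,208))]
for p in P:print(p.round(4))
print('c',np.mean(P,0).round(4));d=(P[2]+P[3]-P[0]-P[1])/2;print(np.degrees(np.arctan2(d[1],d[0])))
for u,v in((190,255),(260,255)):print('mouth',toM(plane(c,(u/.8,v/.8),.19)).round(4))
print('shelfFR',toM(plane(c,(145/.8,93/.8),.17)).round(4))
# covered screw drift, top view unmoved check
"
```

```text
[-0.1678 -0.0138  0.024 ]
[-0.1678  0.0235  0.024 ]
[-0.0699  0.0209  0.024 ]
[-0.0699 -0.0177  0.024 ]
c [-0.1189  0.0032  0.024 ]
-1.9180351011648922
mouth [-0.0136 -0.0352  0.02  ]
mouth [-0.0134  0.0393  0.02  ]
shelfFR [-0.1794 -0.0747  0.    ]
```

Emit:
jog_arm(dr=[[0,0,0],[0,0,0],[0,0,0],[0,0,0],[0,0,0],[0,-1,0],[0,-1,0],[0,-1,0],[0,-1,0],[0,-1,0]], translation=[[0.8,-0.06,0],[1,0,0],[1,0,0],[1,0,0],[0.4,0,0],[0,0,0],[0,0,0],[0,0,0],[0,0,0],[0,0,0]], jaw=[0.25,0.25,0.25,0.25,0.25,0.25,0.25,0.25,0.25,0.25])

```text
clock: 9.2
position: [0.487, -0.0581, 0.2924]
ee_rot: [0.097, 0.98, -0.017, 0.174]
ft_force: [-0.4, -0.2, -0.5]
grip_width: 0.25
grasp_force: 0.0
```

Emit:
jog_arm(dr=[[0,-1,0],[0,-1,0],[0,-1,0],[0,-1,0],[0,0,0],[0,0,0]], translation=[[0,0,0],[0,0,0],[0,0,0],[0,0,0],[0,0,0],[0,0,0]], jaw=[0.25,0.25,0.25,0.25,0.25,0.25])

```text
clock: 9.8
position: [0.4867, -0.0584, 0.2925]
ee_rot: [0.094, 0.947, -0.031, 0.307]
ft_force: [-0.3, 0.0, 0.2]
grip_width: 0.251
grasp_force: 0.0
```

```bash
python3 -c "
from h import *
plan(toW((-.215,0.002,.012)),toW((-.18,0.002,.012)),toW((-.038,.002,.012)))"
```

```text
t 9.8 p [ 0.4867 -0.0584  0.2925] M [-0.2192  0.0018  0.1225] w 0.251 f [-0.3  0.   0.2] g 0.0
R [[-0.794, 0.198, 0.575], [0.16, 0.98, -0.116], [-0.586, -0.0, -0.81]] q [-0.3  -0.47  0.15  2.22  0.37  0.83  1.05]
rows 4 each [0.614 0.002 0.92 ] total [2.457 0.008 3.678]
rows 2 each [-0.567 -0.     0.41 ] total [-1.134 -0.     0.821]
rows 5 each [-0.92  -0.     0.666] total [-4.601 -0.     3.331]
```

Emit:
jog_arm(dr=[[0,0,0],[0,0,0],[0,0,0]], translation=[[0.3,0,1],[0.6,0,0.95],[0,0,0]], jaw=[0.25,0.25,0.25])

```text
clock: 10.1
position: [0.4959, -0.0606, 0.2363]
ee_rot: [0.094, 0.947, -0.031, 0.304]
ft_force: [0.3, 0.8, 1.0]
grip_width: 0.248
grasp_force: 0.0
```

```bash
python3 -c "
from h import *
plan(toW((-.205,0.002,.012)),toW((-.18,0.002,.012)))"
```

```text
t 10.1 p [ 0.4959 -0.0606  0.2363] M [-0.2097  0.0015  0.0663] w 0.248 f [0.3 0.8 1. ] g 0.0
R [[-0.797, 0.198, 0.57], [0.16, 0.98, -0.117], [-0.582, -0.002, -0.813]] q [-0.29 -0.4   0.17  2.29  0.4   0.69  1.01]
rows 2 each [0.555 0.013 0.937] total [1.11  0.026 1.874]
rows 1 each [-0.813  0.     0.582] total [-0.813  0.     0.582]
```

Emit:
jog_arm(dr=[[0,0,0],[0,0,0],[0,0,0],[0,0,0]], translation=[[0.35,0,0.8],[0.4,0,0.8],[0.2,0,0.39],[0,0,0]], jaw=[0.25,0.25,0.25,0.25])

```text
clock: 10.5
position: [0.507, -0.0624, 0.1853]
ee_rot: [0.094, 0.947, -0.031, 0.306]
ft_force: [0.4, 0.1, 0.7]
grip_width: 0.249
grasp_force: 0.0
```

```bash
python3 -c "
from h import *
plan(toW((-.17,0.002,.012)),toW((-.038,.002,.012)))
s=shot('scene','s4.png')
cv2.imwrite('pics/m4.png',cv2.resize(s['color'][110:290,200:425],None,fx=3,fy=3,interpolation=cv2.INTER_CUBIC)[:,:,::-1])"
```

```text
t 10.5 p [ 0.507  -0.0624  0.1853] M [-0.1984  0.0019  0.0153] w 0.249 f [0.4 0.1 0.7] g 0.0
R [[-0.795, 0.198, 0.574], [0.16, 0.98, -0.117], [-0.586, -0.001, -0.81]] q [-0.27 -0.31  0.17  2.34  0.45  0.54  0.96]
rows 1 each [-0.844  0.005  0.775] total [-0.844  0.005  0.775]
rows 5 each [-0.856  0.     0.619] total [-4.279  0.     3.093]
```

View pics/m4.png

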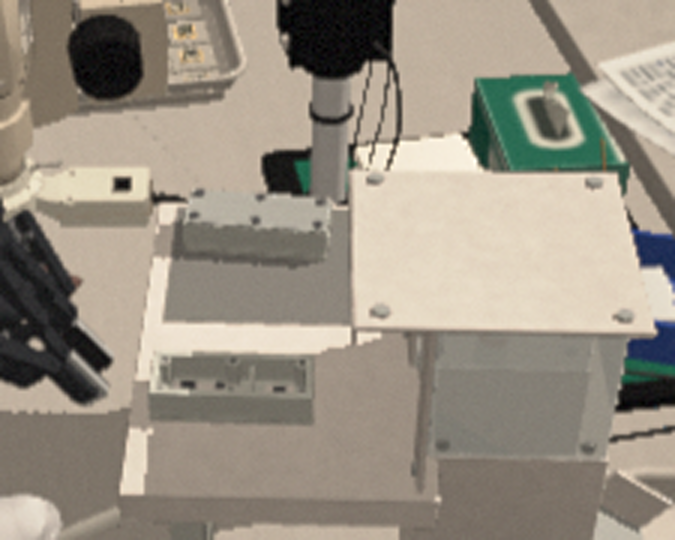

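The fingertips at (105,385) point at the housing's rear end at (150,385), and everything is square. Now I'll push in about 10 mm rows.

Emit:
jog_arm(dr=[[0,0,0],[0,0,0],[0,0,0],[0,0,0],[0,0,0],[0,0,0],[0,0,0],[0,0,0]], translation=[[-0.26,0,0.33],[-0.33,0,0.235],[-0.33,0,0.235],[-0.33,0,0.235],[-0.33,0,0.235],[-0.33,0,0.235],[-0.33,0,0.235],[0,0,0]], jaw=[0.25,0.25,0.25,0.25,0.25,0.25,0.25,0.25])

```text
clock: 11.35
position: [0.5775, -0.0764, 0.1835]
ee_rot: [0.094, 0.946, -0.031, 0.308]
ft_force: [0.0, 0.0, 0.4]
grip_width: 0.249
grasp_force: 0.0
```

```bash
python3 -c "
from h import *
plan(toW((-.06,0.002,.012)),toW((-.035,.002,.012)))
s=shot('scene','s5.png')
cv2.imwrite('pics/m5.png',cv2.resize(s['color'][110:290,200:425],None,fx=3,fy=3,interpolation=cv2.INTER_CUBIC)[:,:,::-1])"
```

```text
t 11.35 p [ 0.5775 -0.0764  0.1835] M [-0.1267  0.0022  0.0135] w 0.249 f [0.  0.  0.4] g 0.0
R [[-0.793, 0.197, 0.576], [0.16, 0.98, -0.116], [-0.588, -0.0, -0.809]] q [-0.3  -0.12  0.26  2.21  0.37  0.47  1.06]
rows 3 each [-0.707 -0.002  0.538] total [-2.122 -0.007  1.615]
rows 1 each [-0.809 -0.     0.588] total [-0.809 -0.     0.588]
```

View pics/m5.png

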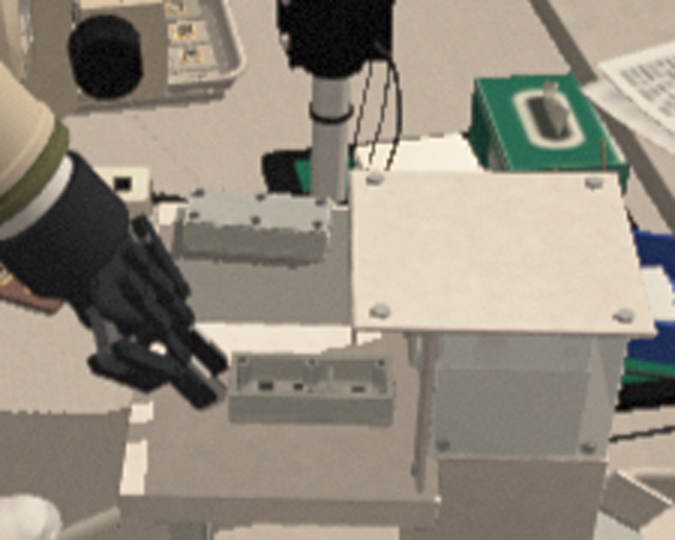

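The housing slides straight: its rear is at (230,390) and its front at (392,390), just short of the mouth. I'll keep pushing.

Emit:
jog_arm(dr=[[0,0,0],[0,0,0],[0,0,0],[0,0,0],[0,0,0],[0,0,0],[0,0,0],[0,0,0],[0,0,0],[0,0,0]], translation=[[-0.33,0,0.24],[-0.33,0,0.24],[-0.33,0,0.24],[-0.33,0,0.24],[-0.33,0,0.24],[-0.33,0,0.24],[-0.33,0,0.24],[-0.33,0,0.24],[-0.25,0,0.18],[0,0,0]], jaw=[0.25,0.25,0.25,0.25,0.25,0.25,0.25,0.25,0.25,0.25])

```text
clock: 12.4
position: [0.6648, -0.094, 0.1834]
ee_rot: [0.094, 0.946, -0.031, 0.308]
ft_force: [-0.2, -0.6, -0.5]
grip_width: 0.251
grasp_force: 0.0
```

```bash
python3 -c "
from h import *
plan(toW((-.03,0.002,.012)))
s=shot('scene','s6.png')
cv2.imwrite('pics/m6.png',cv2.resize(s['color'][140:420,220:560],None,fx=2.1,fy=2.1,interpolation=cv2.INTER_CUBIC)[:,:,::-1])"
```

```text
t 12.4 p [ 0.6648 -0.094   0.1834] M [-0.0376  0.0022  0.0134] w 0.251 f [-0.2 -0.6 -0.5] g 0.0
R [[-0.793, 0.197, 0.576], [0.16, 0.98, -0.116], [-0.588, -0.0, -0.809]] q [-0.28  0.09  0.32  2.01  0.18  0.43  1.26]
rows 1 each [-0.211 -0.007  0.223] total [-0.211 -0.007  0.223]
```

View pics/m6.png

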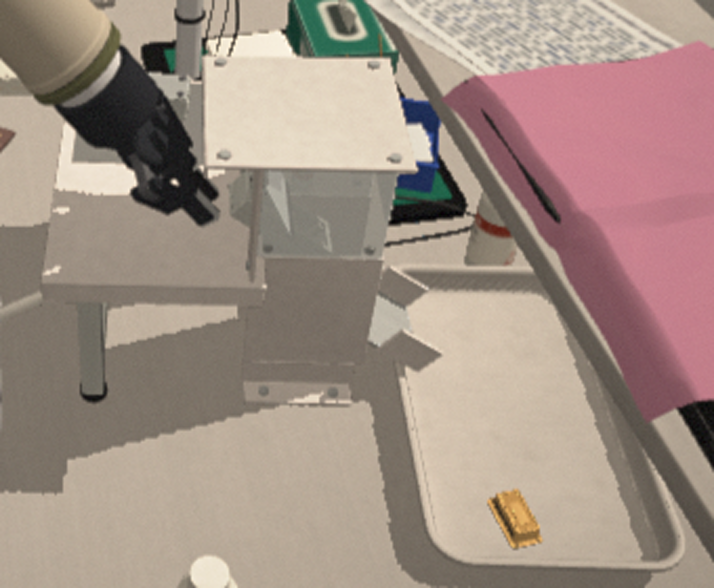

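The housing is in the mouth, tilting over the edge: its rear is at about (240,195) and the flap is open at (325,230). That was my tenth and last picture, so from here I'll check with numbers. I'll give a small extra push, then back out.

Emit:
jog_arm(dr=[[0,0,0],[0,0,0],[0,0,0],[0,0,0],[0,0,0],[0,0,0],[0,0,0]], translation=[[-0.28,0,0.2],[-0.15,0,0.11],[0,0,0],[0,0,0],[0,0,0],[0,0,0],[0,0,0]], jaw=[0.25,0.25,0.25,0.25,0.25,0.25,0.25])

```text
clock: 13.15
position: [0.6768, -0.0963, 0.1835]
ee_rot: [0.094, 0.946, -0.031, 0.308]
ft_force: [-0.9, 0.6, 0.2]
grip_width: 0.246
grasp_force: 0.0
```

Emit:
jog_arm(dr=[[0,0,0],[0,0,0],[0,0,0],[0,0,0],[0,0,0],[0,0,0],[0,0,0],[0,0,0]], translation=[[0.3,0,-0.3],[0.7,0,-0.6],[0.7,0,-0.6],[0.7,0,-0.6],[0.7,0,-0.6],[0.3,0,-0.8],[0,0,-1],[0,0,0]], jaw=[0.25,0.25,0.25,0.25,0.25,0.25,0.25,0.25])

```text
clock: 13.95
position: [0.5443, -0.0694, 0.2272]
ee_rot: [0.094, 0.946, -0.03, 0.31]
ft_force: [1.4, -0.5, -0.9]
grip_width: 0.251
grasp_force: 0.0
```

```bash
python3 -c "
from h import *
plan()
a=load('s0');s=shot('scene','s7.png');t=shot('top','t7.png');u=load('t0')
for n,x,y,z in(('scene',a,s,.012),('top',u,t,.012)):
    d=cv2.absdiff(cv2.GaussianBlur(x['color'],(5,5),0),cv2.GaussianBlur(y['color'],(5,5),0)).max(2)
    k,l,st,ce=cv2.connectedComponentsWithStats((d>22).astype(np.uint8))
    for i in range(1,k):
        if st[i,4]>40: print(n,st[i],ce[i].round(),'station@24mm',(toM(plane(y,ce[i],.024))).round(3))
# mouth region vs initial and during push
p=load('s6');m=load('s5')
for nm,r in(('flap',(slice(222,262),slice(345,402))),('covered',(slice(172,205),slice(258,312)))):
    f=lambda q:q['color'][r].astype(int)
    print(nm,[abs(f(q)-f(a)).mean().round(2) for q in(m,p,s)])
"
```

```text
t 13.95 p [ 0.5443 -0.0694  0.2272] M [-0.1606  0.0024  0.0572] w 0.251 f [ 1.4 -0.5 -0.9] g 0.0
R [[-0.791, 0.197, 0.58], [0.16, 0.98, -0.115], [-0.591, 0.002, -0.807]] q [-0.32 -0.27  0.24  2.22  0.39  0.6   1.04]
scene [    0     0   303   229 13676] [146. 112.] station@24mm [-0.577  0.769 -0.146]
scene [  0  64  50  31 898] [21. 79.] station@24mm [-1.084  0.996 -0.146]
scene [140  79   9  10  54] [144.  84.] station@24mm [-0.632  0.967 -0.146]
scene [63 97 23  6 89] [ 75. 100.] station@24mm [-0.832  0.843 -0.146]
scene [273 198  30  14 158] [289. 205.] station@24mm [-0.102  0.302 -0.146]
scene [284 202  15   6  72] [291. 204.] station@24mm [-0.099  0.304 -0.146]
scene [ 424  293   66   25 1325] [457. 306.] station@24mm [ 0.243 -0.011 -0.146]
scene [  0 302   6  11  41] [  2. 308.] station@24mm [-0.669 -0.044 -0.146]
top [332 101  15  15 115] [339. 108.] station@24mm [ 0.246  0.003 -0.146]
top [278 203  14  16  84] [283. 210.] station@24mm [-0.081  0.104 -0.146]
top [276 202  22  41 294] [291. 226.] station@24mm [-0.12   0.075 -0.146]
top [276 217  13  18 123] [282. 226.] station@24mm [-0.126  0.097 -0.146]
top [ 288  234   59   40 1333] [317. 254.] station@24mm [-0.182 -0.012 -0.146]
top [ 288  267   42   48 1295] [311. 291.] station@24mm [-0.284 -0.014 -0.146]
top [328 305  16  36 328] [335. 324.] station@24mm [-0.358 -0.094 -0.146]
top [ 275  335   70   59 3266] [308. 364.] station@24mm [-0.475 -0.041 -0.146]
top [   0  337   62   45 1574] [ 26. 363.] station@24mm [-0.617  0.695 -0.146]
top [   0  387   62   33 1065] [ 20. 408.] station@24mm [-0.729  0.679 -0.146]
top [328 393  23  27 454] [341. 406.] station@24mm [-0.561 -0.143 -0.146]
top [289 394  22  26 312] [297. 404.] station@24mm [-0.578 -0.032 -0.146]
flap [np.float64(5.86), np.float64(8.68), np.float64(5.06)]
covered [np.float64(10.52), np.float64(64.8), np.float64(9.46)]
```

Emit:
jog_arm(dr=[[0,0,0],[0,0,0],[0,0,0],[0,0,0],[0,0,0],[0,0,0],[0,0,0],[0,0,0]], translation=[[0,0,-1],[0,0,-1],[0,0,0],[0,0,0],[0,0,0],[0,0,0],[0,0,0],[0,0,0]], jaw=[0.25,0.25,0.25,0.25,0.25,0.25,0.25,0.25])

```text
clock: 14.85
position: [0.5159, -0.064, 0.2644]
ee_rot: [0.094, 0.946, -0.031, 0.307]
ft_force: [-0.1, 0.6, 0.3]
grip_width: 0.251
grasp_force: 0.0
```

```bash
python3 -c "
from h import *
plan()
a=load('s0');b=load('s7');s=shot('scene','s8.png')
d=abs(s['color'].astype(int)-b['color'])
print('tray change',d[285:330,415:500].mean(), 'flap change',d[222:262,345:402].mean())
g=lambda q:cv2.cvtColor(q['color'],cv2.COLOR_RGB2GRAY)
r=cv2.matchTemplate(g(s)[160:212,245:325],g(a)[172:196,262:310],cv2.TM_CCOEFF_NORMED);print(cv2.minMaxLoc(r),'expect (17,12)')
r=cv2.matchTemplate(g(s)[210:275,335:410],g(a)[222:262,345:402],cv2.TM_CCOEFF_NORMED);print(cv2.minMaxLoc(r),'expect (10,12)')
"
```

```text
t 14.85 p [ 0.5159 -0.064   0.2644] M [-0.1895  0.0021  0.0944] w 0.251 f [-0.1  0.6  0.3] g 0.0
R [[-0.794, 0.197, 0.576], [0.16, 0.98, -0.116], [-0.587, -0.0, -0.809]] q [-0.32 -0.38  0.2   2.22  0.39  0.73  1.05]
tray change 1.796949891067538 flap change 1.7201754385964911
(-0.7206388711929321, 0.998454213142395, (15, 25), (17, 12)) expect (17,12)
(-0.07954402267932892, 0.9615525007247925, (18, 10), (10, 12)) expect (10,12)
```

The housing is at rest in the tray, the flap is shut, the covered housing hasn't moved and the arm is clear.

```bash
python3 -c "
from workcell import manip
print(manip.hand_in())"
```

```text
the job is handed in; nothing more can be done
None
```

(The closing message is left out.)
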